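# Spin-check a fan impeller

### The job

The fan unit on the bench has had its bearings changed. Spin its vaned impeller by hand, anticlockwise as seen from above, pushing a vane and letting go so that it coasts freely (a second push is fine), until it has made at least one full turn in all; then stay clear and let it run down to a standstill. Leave the smooth belt pulley on the neighbouring spindle unit unturned.

Things in the scene. Friction and masses are not known exactly. Their poses are not given: they have to be found in the camera images.
- impeller (a joint): Turning angle of the fan impeller in rad, anticlockwise seen from above; not wrapped, no stops, starts between -0.6 and 0.6. Bare aluminium, diameter 152 mm, 0.7 kg, on an upright axis on a grey stand bolted to the bench. It turns very lightly (under 1 N at a vane moves it); let go at 3 rad/s it coasts a little over half a turn and stops within about 4 s.
- impeller_hub (a point): Point on the impeller's axis level with the vane tops (95 mm above the bench); z up. The impeller is a round back plate, upper face 64 mm above the bench, with four upright radial vanes on it, open above and at the rim. The hub is 40 mm across at its foot; its nut and shaft end reach 113 mm above the bench.
- impeller_vane (a point): Top outer corner of one of the four vanes, 73 mm from the axis, 95 mm above the bench; it turns with the impeller. x points outwards along the vane, y anticlockwise, z up. The vanes are straight, 90 degrees apart, 4 mm thick, 31 mm tall, and run from 15 to 73 mm from the axis.
- pulley (a joint): Turning angle in rad of the belt pulley on the spindle unit, 0 at the start; to be left alone. A smooth aluminium two-step pulley without vanes, 132 mm in diameter below and 92 mm above, on a similar grey bolted-down stand. The fan unit and the spindle unit may have changed places.
- pulley_hub (a point): Centre of the pulley's top face, on its axis, 98 mm above the bench (its shaft end reaches 113 mm); z up.
Not all that is in view belongs to the job. Leave any brown look-alike of the part that bears pulley alone.

How it is judged:
On the way:
1. the impeller coasts anticlockwise, faster than 0.6 rad/s, with nothing touching it (velocity of joint impeller above 0.6 rad/s and contact force between impeller and anything else below 0.02 N), for 0.3 s.
At the end, for the whole second after the job is handed in: The impeller's angle reads more than 5.6 rad (a full turn anticlockwise from any start is enough), it has come to rest (slower than 0.1 rad/s), and the pulley stands within 0.3 rad of where it was (value of joint impeller above 5.6 rad and velocity of joint impeller between -0.1 and 0.1 rad/s and value of joint pulley between -0.3 and 0.3 rad); the robot touches nothing.
It fails at once if the pulley is turned by more than 0.3 rad (value of joint pulley above 0.3 rad or value of joint pulley below -0.3 rad).
It also fails if it takes over 42 s, if anything falls off the work surface, if the arm or the gripper's body presses on something with over 40 N, if the wrist force passes 120 N, or if a joint passes its speed limit or range.

### The arm

A 7-joint arm with a two-finger parallel gripper is mounted at the origin on a cart in front of the work surface, level with it; the furniture and walls round the work are solid. World frame = base frame: x ahead of the robot, y to its left, z up, the work surface at z = 0. Lengths are in m, angles in rad, forces in N, time in s.
With the tool pointing down it reaches from about 0.425 to 0.95 m from the base axis. Payload 4.7 kg.
Tool frame: the origin (TCP) lies on the front face of the gripper's body, between the roots of the fingers; the fingertips stand 70 mm ahead of it and the grasp point (between the pads) lies 51 mm ahead of it; z points along the fingers, y is the direction in which the jaws open and shut (so a half turn about z gives the same grasp; the last joint's range is limited). The gripper opens to 87 mm and grips with 3 to 60 N. Pads are 19 mm wide; open, the fingers measure 117 mm over their backs; the gripper's body (75 mm by 190 mm) begins 51 mm behind the grasp point.
Start: joints at [1.116, 0.469, -0.049, 1.532, 0.024, 1.141, -0.082], TCP at [0.279, -0.615, 0.292] pointing down, gripper open.
Joint ranges: [-2.59, 2.59], [-0.33, 1.99], [-1.39, 1.29], [0.1, 2.45], [-1.04, 4.18], [0.21, 1.99], [-2.66, 2.66]. Speed limits (rad/s): [2.57, 2.57, 3.14, 3.14, 3.14, 3.14, 3.14].

### API

Orientations are given as a unit quaternion [w, x, y, z].
In Python, from station import bot gives the robot as it stands.
- The arm moves only by the tool carry_out, never from a script. Its argument "increments" is one flat list of numbers, 7 for each row, row after row: the turn, a rotation vector about the world's x, y, z in degrees, then the shift along the world's x, y, z in mm, then the opening in per cent of the stroke, from 0 (shut) to 100 (fully open). A call has 1 to 8 rows; each row shifts and turns the pose as measured when the row begins; what a row does not reach is not made up. A row lasts 1/8 s, in which the tool goes at most 62.5 mm and 10.7 degrees, less where a joint would pass 70% of its speed; a pose out of reach is approached as far as the arm can. A call is refused whole if a number of a shift passes 62.5 or a number of a turn 10.7, either way. A call with a gripper value outside its range is refused whole. The fingers move at their own pace and stop on an object; the grip force is fixed at half the most. Time passes only in rows, so rows that do not move let the fingers close. It gives the time, the measured TCP pose, the force and the opening at its end, in the units of the state.
- bot.observe(): the state, without advancing time (a new reading comes with each control period).
- bot.camera(name): name is "side" or "top" or "wrist"; returns a dict with "img" (420x560x3 uint8, red, green, blue), "z_map" (420x560 float32, m along the optical axis (not along the pixel's ray), 0 where there is no reading), "vfov" (degrees; the focal length in pixels is half the picture's height over the tangent of half this angle, whatever the lens; pixels are square), "cx", "cy" (the principal point, pixels), "k1" (the pictures are not rectified: a ray, as slopes to the right and down, at radius r is drawn at 1 + k1 r^2 times it, then the intrinsics apply), "R" (3x3) and "t" (3): a world point X has camera coordinates R X + t; the wrist camera has in their place "mount" (4x4, takes a point from camera to tool coordinates, whose origin is the TCP and whose axes are the flange's). Camera axes: x right, y down, z forward; pixel columns grow to the right and rows downward; lengths in m; the calibration is good to about 2 mm. A picture is of the moment at which its call begins: read the wrist's pose just before it.
- bot.hand_in(): hands the job in, once; it reports no verdict.
The state is a dict: "time": time; "joints": joint angles; "dq": joint speeds; "joint_torque": joint torques, N m; "tcp_pos": TCP position; "tcp_rot": TCP orientation; "force": force on the tool from outside, world axes, zero at the start; "moment": the same for the moment, N m; "finger_gap": opening from 0.0 (shut) to 1.0 (fully open).
Only numpy, scipy, OpenCV 4.12 (cv2) and the standard library are available. Lean on these libraries where they do the work, as an engineer would, in place of code of your own. Each camera call takes 0.05 s, during which the arm holds its last target. There are 200 camera calls.

## Working session

There is one attempt and no reset: what is moved stays moved. The work goes in short steps, Python scripts to look and compute and a tool call to move; the robot and the scene stay as the last step left them, time stands still between calls to the robot, and variables do not carry over. Pictures are saved under pics/ and viewed, about 8 in all and at most 12, crops included, and the job is handed in when it is done.

Besides the shell and the picture viewer there is one more tool, called after "Emit:" as name(argument=value, ...) on one line, values as JSON. carry_out: Moves the arm, as the interface text tells. Its arguments: {"type":"object","properties":{"increments":{"type":"array"}},"required":["increments"]}

```bash
mkdir -p pics
cat > h.py <<'E'
import numpy as np, cv2
from station import bot
def f(c): return 210/np.tan(np.radians(c["vfov"])/2)
def world(c,mask=None):
    h,w=c["z_map"].shape; F=f(c)
    u,v=np.meshgrid(np.arange(w),np.arange(h))
    K=np.array([[F,0,c["cx"]],[0,F,c["cy"]],[0,0,1.]])
    p=cv2.undistortPoints(np.stack([u,v],-1).reshape(-1,1,2).astype(float),K,np.array([c["k1"],0,0,0,0.])).reshape(h,w,2)
    z=c["z_map"][...,None]; P=np.concatenate([p*z,z],-1)
    return (P-c["t"])@c["R"]
E
python3 - <<'E'
from h import *
print(bot.observe())
for n in("top","side"):
    c=bot.camera(n); cv2.imwrite(f"pics/{n}.png",c["img"][...,::-1]); np.savez(f"{n}.npz",**c)
    print(n,c["vfov"],c["k1"],-c["R"].T@c["t"],c["R"])
E
```

```text
{'time': 0.0, 'joints': array([ 1.11609797,  0.46942211, -0.04859642,  1.53370165,  0.02408189,
        1.14097375, -0.08231075]), 'dq': array([ 4.86645290e-04, -5.29253994e-04, -2.50852641e-04,  2.11985280e-03,
       -4.70141019e-04,  2.41986501e-05, -9.35108032e-04]), 'joint_torque': array([ 4.26823972e-04, -5.07969010e+01, -8.07880657e-02, -2.36152697e+01,
       -6.14326657e-02,  3.79684463e-02,  1.85096692e-04]), 'tcp_pos': array([ 0.27863376, -0.61429712,  0.29120905]), 'tcp_rot': array([-9.32393787e-04,  9.77420428e-01,  2.11301645e-01, -2.28675065e-04]), 'force': array([-0.07194615, -0.50939553,  0.27390017]), 'moment': array([0.05258063, 0.03092326, 0.03581894]), 'finger_gap': 0.9999554264519852}
top 43.030841649545124 0.05850959354404448 [-0.55407723  0.09493188  1.5060028 ] [[ 0.13319612 -0.99100977 -0.01258657]
 [-0.7799657  -0.09697846 -0.61826264]
 [ 0.61148369  0.09216728 -0.78587078]]
side 55.08314390544808 -0.04884977810946043 [-0.03133313  1.3186064   0.71075488] [[-0.87554979 -0.48288534 -0.01530766]
 [-0.20631312  0.40235396 -0.89193396]
 [ 0.43686093 -0.77777441 -0.45190651]]
```

View pics/top.png

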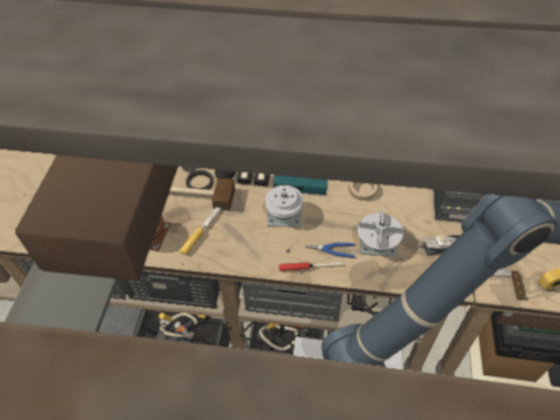

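View pics/side.png

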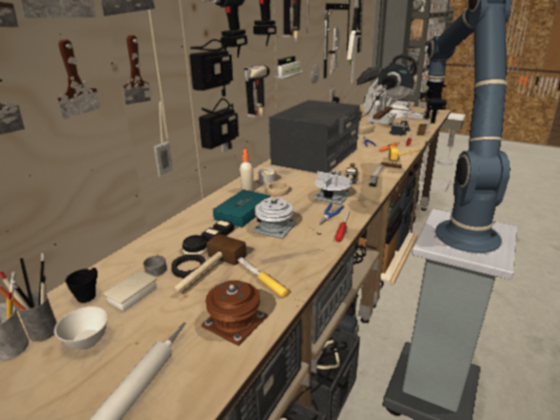

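The top view shows the vaned impeller at about (380,233) and the smooth pulley at (284,203). In the side view they are at (332,186) and (274,212), with the brown look-alike at (233,305).

Run:
```python
from h import *
for n,(u0,u1,v0,v1),(a0,a1,b0,b1) in(("top",(350,412,205,262),(258,308,180,232)),("side",(308,358,165,208),(250,300,192,240))):
    c=dict(np.load(n+".npz")); W=world(c)
    for nm,(p,q,r,s) in(("imp",(u0,u1,v0,v1)),("pul",(a0,a1,b0,b1))):
        P=W[r:s,p:q].reshape(-1,3); P=P[np.isfinite(P).all(1)]
        print(n,nm,[(np.round(lo,3),m.sum(),np.round((P[m].min(0)+P[m].max(0))/2,3),np.round(np.ptp(P[m],axis=0),3)) for lo,hi in((.055,.072),(.072,.1),(.1,.12)) for m in[(P[:,2]>lo)&(P[:,2]<hi)] if m.sum()])
    if n=="top":
        im=cv2.resize(c["img"][195:275,335:430],None,fx=8,fy=7,interpolation=cv2.INTER_CUBIC)
        cv2.imwrite("pics/topz.png",im[...,::-1])
        Z=W[...,2]
        print("tall", [(v,u,np.round(W[v,u],2)) for v,u in((70,300),(20,300),(170,300),(380,100),(200,100),(184,300),(243,435))])
    # everything taller than bench near impeller
c=dict(np.load("top.npz")); W=world(c)
np.set_printoptions(linewidth=220)
P=W[205:262:3,350:412:3]; print((P[...,2]*1000).round().astype(int))
```

```text
top imp [(np.float64(0.055), np.int64(961), array([ 0.536, -0.08 ,  0.064]), array([0.152, 0.147, 0.017])), (np.float64(0.072), np.int64(285), array([ 0.531, -0.08 ,  0.086]), array([0.151, 0.144, 0.028])), (np.float64(0.1), np.int64(37), array([ 0.529, -0.078,  0.108]), array([0.028, 0.025, 0.015]))]
top pul [(np.float64(0.055), np.int64(108), array([0.633, 0.253, 0.064]), array([0.177, 0.126, 0.017])), (np.float64(0.072), np.int64(761), array([0.614, 0.254, 0.086]), array([0.134, 0.128, 0.028])), (np.float64(0.1), np.int64(89), array([0.611, 0.254, 0.107]), array([0.085, 0.084, 0.015]))]
tall [(70, 300, array([-0.29,  0.12,  1.31])), (20, 300, array([-0.24,  0.13,  1.31])), (170, 300, array([-0.36,  0.11,  1.29])), (380, 100, array([-0.47,  0.19,  1.27])), (200, 100, array([-0.38,  0.22,  1.28])), (184, 300, array([0.72, 0.21, 0.05])), (243, 435, array([ 0.52, -0.26,  0.04]))]
side imp [(np.float64(0.055), np.int64(286), array([ 0.533, -0.138,  0.064]), array([0.148, 0.27 , 0.017])), (np.float64(0.072), np.int64(236), array([ 0.534, -0.078,  0.086]), array([0.141, 0.146, 0.027])), 
[... 1743 characters left out ...]
   67   60   65   64   56   60    0    7   -7   -3]
 [  14    8    1    1   12    7   65   61   61   62   60   71   60   62   60   62    1   -3   -4   -4   -3]
 [  -3   -3    4   -2    8   17   17   17   58   59   63   68   62   67   61    8    4   -3   -1    2    3]
 [   2   -2    5   -3    8   10   11    8   12   14   12   15   10    2   13    8   -2   -2   -2    2   -3]
 [   6    5    2   -3    3    4    6    5   10   13    8    9   12   15   10    9    2   -1    3   -6   -4]
 [  11    8   -1    0    1    0    7   -1    0   -1    2   -4    3    1    2    8   -4    2    9   -2    0]
 [  -3    2    2   -2   -9   -4   -2   -7   -2    1   -1    0    4   -4    0    0   -2    2   -3    3   -3]]
```

View pics/topz.png

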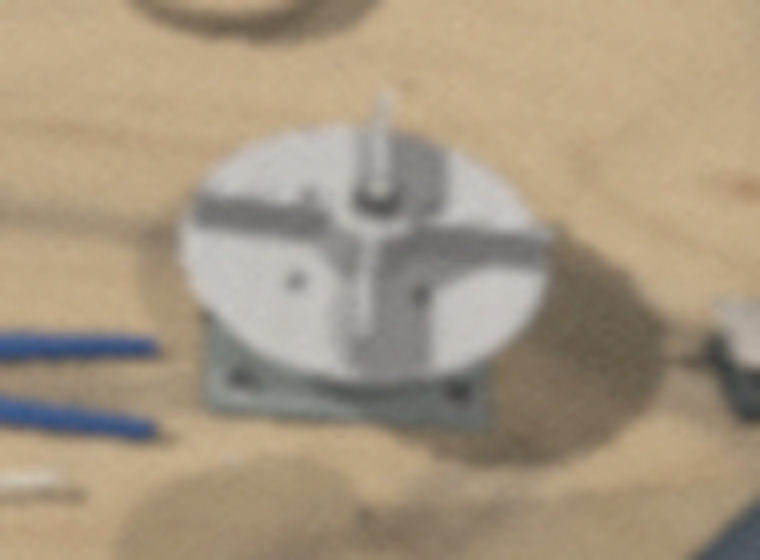

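The zoom shows a four-vaned impeller with its hub at about (380,195) in the crop and vanes roughly along the image axes. Next I measure the vane angles and the obstacles nearby.

Run:
```python
from h import *
hub=np.array([.532,-.078])
for n in("top","side"):
    c=dict(np.load(n+".npz")); W=world(c); P=W.reshape(-1,3)
    d=P[:,:2]-hub; r=np.hypot(*d.T); m=(P[:,2]>.08)&(P[:,2]<.103)&(r>.03)&(r<.08)
    a=np.arctan2(d[m,1],d[m,0]); h,_=np.histogram(np.degrees(a),36,(-180,180)); print(n,m.sum(),h)
    print("mod90",np.degrees(np.angle(np.exp(4j*a).mean()))/4)
    # tall obstacles near
    m=(P[:,2]>.125)&(P[:,2]<.5)&(abs(P[:,0]-.55)<.4)&(abs(P[:,1]+.08)<.45)
    Q=P[m]; g,cnt=np.unique(np.round(Q[:,:2]/.05).astype(int),axis=0,return_counts=True)
    print([tuple((x*.05).round(2))+(k,) for x,k in zip(g,cnt) if k>15])
```

```text
top 121 [ 1  0  0  0  0  0  0  0 34 12  0  0  0  0  0  0  0 13  0  0  0  0  0  0
  0  6 36  3  0  0  0  0  0  0  0 16]
mod90 -3.662862418667526
[(np.float64(0.65), np.float64(-0.4), np.int64(41)), (np.float64(0.65), np.float64(-0.35), np.int64(79)), (np.float64(0.65), np.float64(-0.3), np.int64(88))]
side 105 [ 4  0  0  0  0  0  0  0 18  0  0  0  0  0  0  0  2 23 10  0  0  0  0  0
  0  0 20  0  0  0  0  0  0  0  1 27]
mod90 -3.7806458224510147
[(np.float64(0.25), np.float64(-0.55), np.int64(35)), (np.float64(0.25), np.float64(-0.5), np.int64(48)), (np.float64(0.65), np.float64(-0.5), np.int64(77)), (np.float64(0.65), np.float64(-0.45), np.int64(86)), (np.float64(0.65), np.float64(-0.4), np.int64(149)), (np.float64(0.65), np.float64(-0.35), np.int64(100)), (np.float64(0.65), np.float64(-0.3), np.int64(153)), (np.float64(0.65), np.float64(-0.25), np.int64(63)), (np.float64(0.7), np.float64(-0.5), np.int64(24)), (np.float64(0.7), np.float64(-0.45), np.int64(31)), (np.float64(0.7), np.float64(-0.4), np.int64(46)), (np.float64(0.7), np.float64(-0.35), np.int64(29)), (np.float64(0.7), np.f
[... 1106 characters left out ...]
64(-0.5), np.int64(23)), (np.float64(0.9), np.float64(-0.45), np.int64(27)), (np.float64(0.9), np.float64(-0.4), np.int64(23)), (np.float64(0.9), np.float64(-0.35), np.int64(29)), (np.float64(0.9), np.float64(-0.3), np.int64(143)), (np.float64(0.9), np.float64(-0.25), np.int64(100)), (np.float64(0.9), np.float64(0.05), np.int64(42)), (np.float64(0.9), np.float64(0.1), np.int64(28)), (np.float64(0.95), np.float64(-0.3), np.int64(69)), (np.float64(0.95), np.float64(-0.25), np.int64(36)), (np.float64(0.95), np.float64(0.0), np.int64(206)), (np.float64(0.95), np.float64(0.05), np.int64(247)), (np.float64(0.95), np.float64(0.1), np.int64(283)), (np.float64(0.95), np.float64(0.15), np.int64(158))]
```

Hub at (0.532,-0.078) and vanes at about -4° plus multiples of 90°; both views agree. The black box is at x>0.63, y<-0.23. I'll push the -4° vane along (-0.515, 0.857) with the gripper shut, passing clear of the box on the way in.

Emit:
carry_out(increments=[0,0,0,20,58,0,0,0,0,0,20,58,0,0,0,0,0,20,58,0,0,0,0,0,20,58,0,0,0,0,0,20,58,0,0,0,0,0,20,58,0,0,0,0,0,50,36,0,0,0,0,0,50,36,0,0])

```text
time: 1.1
tcp_pos: [0.4951, -0.187, 0.2881]
tcp_rot: [-0.001, 0.979, 0.206, -0.002]
force: [0.6, -0.5, -0.1]
finger_gap: 0.174
```

Emit:
carry_out(increments=[0,0,0,48,36,0,0,0,0,0,48,36,0,0,0,0,0,15,10,-20,0,0,0,0,0,0,-25,0,0,0,0,0,0,-25,0,0,0,0,0,0,0,0])

```text
time: 1.85
tcp_pos: [0.6118, -0.0955, 0.2138]
tcp_rot: [-0.003, 0.978, 0.211, -0.003]
force: [0.7, -0.1, 0.1]
finger_gap: 0.005
```

Run:
```python
from h import *
o=bot.observe(); print(o["time"],o["tcp_pos"],o["tcp_rot"],o["finger_gap"],o["force"])
```

```text
1.85 [ 0.61175759 -0.09550558  0.21383734] [-0.00298636  0.97755541  0.21063637 -0.00297082] 0.005450662098866956 [ 0.72127793 -0.11379247  0.14877686]
```

Emit:
carry_out(increments=[0,0,0,-2,-20,0,0,0,0,0,0,0,-25,0,0,0,0,0,0,-25,0,0,0,0,0,0,-15,0,0,0,0,0,0,-3,0,0,0,0,0,0,0,0])

```text
time: 2.6
tcp_pos: [0.6123, -0.1251, 0.151]
tcp_rot: [0.001, 0.978, 0.207, 0.002]
force: [-0.2, -0.1, 0.7]
finger_gap: -0.002
```

Run:
```python
from h import *
o=bot.observe(); print(o["time"],o["tcp_pos"],o["tcp_rot"],o["force"])
c=bot.camera("side"); cv2.imwrite("pics/s2.png",cv2.resize(c["img"][110:240,250:430],None,fx=4,fy=4)[...,::-1])
```

```text
2.6 [ 0.61225921 -0.12512081  0.15101564] [0.00117266 0.97835631 0.20691592 0.00183306] [-0.21550459 -0.09303617  0.67236077]
```

View pics/s2.png

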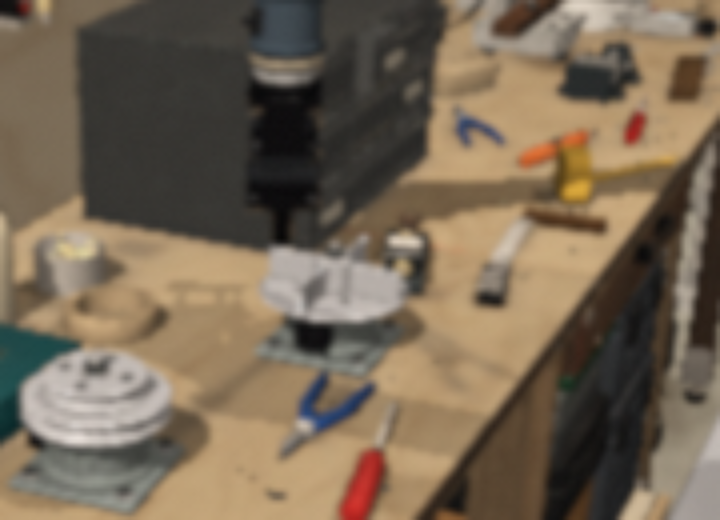

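The fingers are down behind the far vane, clear of it, and the impeller hasn't moved. Pushing now.

Emit:
carry_out(increments=[0,0,0,-11,19,0,0,0,0,0,-12,20,0,0,0,0,0,-13,21,0,0,0,0,0,-13,22,0,0,0,0,0,-13,22,0,0,0,0,0,-12,22,5,0,0,0,0,-8,20,20,0,0,0,0,0,5,50,0])

```text
time: 3.65
tcp_pos: [0.5181, 0.0428, 0.2278]
tcp_rot: [0.0, 0.977, 0.214, -0.001]
force: [1.2, -1.3, 0.8]
finger_gap: 0.006
```

```bash
cat > ang.py <<'E'
from h import *
def ang(n="side"):
    t=bot.observe()["time"]; c=bot.camera(n); P=world(c).reshape(-1,3)
    d=P[:,:2]-[.532,-.078]; r=np.hypot(*d.T); m=(P[:,2]>.08)&(P[:,2]<.103)&(r>.03)&(r<.078)
    a=np.arctan2(d[m,1],d[m,0]); e=np.exp(4j*a).mean()
    return round(t,2),round(float(np.degrees(np.angle(e))/4),1),round(float(abs(e)),2),int(m.sum()),c
E
python3 - <<'E'
from ang import *
o=bot.observe(); print(o["tcp_pos"],o["force"])
for i in range(14): print(ang()[:4])
E
```

```text
[0.518096   0.04275719 0.22781995] [ 1.19517976 -1.25544588  0.76794507]
(3.65, -33.5, 0.97, 102)
(3.7, -20.3, 0.98, 106)
(3.75, -8.2, 0.98, 105)
(3.8, 3.7, 0.97, 101)
(3.85, 15.5, 0.97, 84)
(3.9, 26.8, 0.97, 77)
(3.95, 38.7, 0.95, 100)
(4.0, -40.4, 0.96, 102)
(4.05, -29.6, 0.97, 107)
(4.1, -20.0, 0.98, 112)
(4.15, -9.7, 0.98, 111)
(4.2, -0.3, 0.96, 104)
(4.25, 9.1, 0.97, 88)
(4.3, 18.2, 0.97, 80)
```

Run:
```python
from ang import *
L=[ang()[:2] for i in range(60)]
a=np.unwrap([18.2]+[l[1] for l in L],period=90)
for l,x in list(zip(L,a[1:]))[::5]+[(L[-1],a[-1])]: print(l[0],round(x,1))
print("deg since t=4.3:",a[-1]-18.2,"last step",a[-1]-a[-2])
```

```text
4.35 27.0
4.6 67.7
4.85 102.2
5.1 131.0
5.35 155.8
5.6 176.2
5.85 192.8
6.1 205.9
6.35 215.1
6.6 222.5
6.85 227.2
7.1 229.7
7.3 229.5
deg since t=4.3: 211.3 last step -0.4000000000000057
```

Run:
```python
from ang import *
print(ang()[:4]); r=ang(); print(r[:4])
s=r[4]["img"][190:242,248:302].astype(int); s0=np.load("side.npz")["img"][190:242,248:302].astype(int)
print("pulley diff",abs(s-s0).mean(), "ref bench diff",abs(r[4]["img"][330:380,100:160].astype(int)-np.load("side.npz")["img"][330:380,100:160]).mean())
o=bot.observe(); print(o["tcp_pos"],o["force"],np.abs(o["dq"]).max())
print(bot.hand_in())
```

```text
(7.35, -39.3, 0.97, 100)
(7.4, -40.0, 0.97, 103)
pulley diff 2.6174026590693256 ref bench diff 0.8963333333333333
[0.52172358 0.03945351 0.22874899] [ 0.28540484 -0.54783718 -0.36581358] 0.004572890137649738
the job is handed in; nothing more can be done
None
```

I spun the impeller with one push on its far vane, using the closed fingers. It turned more than one full turn anticlockwise and ran down to a standstill, and I handed the job in at about 7.4 s.

- **Coasting:** after the fingers had lifted clear, the side camera tracked the impeller at about 4 rad/s anticlockwise. It turned about 353° more before it stopped.
- **Total turn:** including the push it made at least about 410° (7.1 rad), more likely about 500°. The vanes look alike every 90° and I took no pictures during the push, so I can't say which. Even the lower figure gives more than 5.6 rad from any allowed start.
- **At rest:** the last readings were 229.7°, 229.5° and then within about 1°, which is camera noise. The arm was clear, with the TCP at z = 0.23 m, so the fingertips were about 45 mm above the tallest part of the fan.
- **Pulley:** the planned path kept the gripper well short of it. The image comparison with the start was not conclusive: the mean difference at the pulley was 2.6 grey levels, against 0.9 on a patch of empty bench. That could be the arm's shadow or edge noise, and I did not measure the pulley's angle directly.

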